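# Press a pivot pin home with a crank-operated bench press

## Robot

A 7-joint arm with a two-finger parallel gripper is mounted at the origin on the work surface. World frame = base frame: x ahead of the robot, y to its left, z up, the work surface at z = 0. Lengths are in m, angles in rad, forces in N, time in s.
With the tool pointing down it reaches from about 0.4 to 0.85 m from the base axis. Payload 10.4 kg.
Tool frame: the origin (TCP) lies midway between the tips of the shut fingers; the grasp point (between the pads) lies 19 mm behind it (r.grasp_offset is the distance from the TCP to the grasp point, in m); x points along the fingers, y is the direction in which the jaws open and shut, and the axes are right-handed (so a half turn about x gives the same grasp; the last joint's range is limited). The gripper opens to 87 mm and grips with 3 to 60 N. Pads are 19 mm wide; open, the fingers measure 117 mm over their backs; the gripper's body (75 mm by 190 mm) begins 51 mm behind the grasp point.
Start: joints at [-1.204, 0.332, -0.065, 1.46, 0.022, 1.35, -0.088], TCP at [0.237, 0.578, 0.223] pointing down, gripper open.
Joint ranges: [-2.6, 2.6], [-0.5, 2.12], [-1.47, 1.34], [0.16, 2.42], [-1.27, 4.41], [0.06, 2.06], [-2.6, 2.6]. Speed limits (rad/s): [2.22, 2.22, 2.79, 2.79, 3.14, 3.14, 3.14].

## Interface

Orientations are given as a unit quaternion [x, y, z, w].
In Python, from bench import r, vision, close_job gives the robot as it stands. The module is installed in compiled form; this text tells all that it offers.
- The arm moves only by the shell command python3 -m pendant 'ROWS' [OPENING] [FORCE]. ROWS is text: rows parted by semicolons, each of 6 numbers parted by spaces: the shift along the tool's x, y, z in units of 0.25 m (1.0 is 0.25 m), then the turn, a rotation vector about the tool's x, y, z in units of 1.5 rad (1.0 is 1.5 rad). A call has 1 to 8 rows; each row is the pose to reach, as a shift and turn from the pose commanded when the call began, along the tool's axes at that moment; what a row does not reach only later rows make up. A row lasts 1/10 s, in which the tool goes at most 50 mm and 8.59 degrees, less where a joint would pass 70% of its speed; a pose out of reach is approached as far as the arm can. A call with a number of a shift or a turn outside -1 to 1 is refused whole. A call with a gripper value outside its range is refused whole. OPENING is the gripper command: -1 is shut, 1 is fully open, values between are in proportion, set as the call begins (- or left out, the last holds). The fingers move at their own pace and stop on an object; FORCE is the grip in N (left out, the last holds). Time passes only in rows, so rows that repeat a pose let the fingers close. It gives the time, the measured TCP pose, the force and the opening at its end, in the units of the state.
- r.read_state(): the state, without advancing time (a new reading comes with each control period).
- vision.camera(name): name is "scene" or "top" or "wrist"; returns (picture, depth): 384x512x3 uint8, blue, green, red; 384x512 float32, m along the optical axis (not along the pixel's ray), 0 where there is no reading.
- vision.get_calibration(name): a dict with "camera_matrix" (3x3 intrinsics, pixels), "rvec" (rotation vector, rad) and "tvec" (3), from world to camera coordinates, as OpenCV has them. Camera axes: x right, y down, z forward; pixel columns grow to the right and rows downward; lengths in m; the calibration is good to about 2 mm. A picture is of the moment at which its call begins: read the wrist's pose just before it. get_calibration takes no time and is no camera call; for the wrist camera it gives the pose at the moment of the call.
- close_job(): hands the job in, once; it reports no verdict.
The state is a dict: "time": time; "joint_positions": joint angles; "joint_vel": joint speeds; "joint_torque": joint torques, N m; "ee_pos": TCP position; "eef_rot": TCP orientation; "ft_force": force on the tool from outside, world axes, zero at the start; "torque": the same for the moment, N m; "width": finger opening in m.
Only numpy, scipy, OpenCV 4.12 (cv2) and the standard library are available. Lean on these libraries where they do the work, as an engineer would, in place of code of your own. Each camera call takes 0.05 s, during which the arm holds its last target. There are 200 camera calls.

## Task

Push the press's loading slide fully in against its stop. Then take the crank by its loose sleeve and wind it clockwise to press the pivot pin fully home in the polished strap, bearing firmly but not hard on it for about a second once it has come up solid. Keep hold of the sleeve all the while as you wind gently back until the press is fully up at its stop, then let go, without disturbing the things lying round about.

Things in the scene. Friction and masses are not known exactly. Their poses are not given: they have to be found in the camera images.
- spindle_top (a point): Point on the upright crank axis of the grey cast bench press (foot 220 x 200 mm, 300 mm high), level with the sleeve's middle, 262 mm above the table. z up, x from the press's open front to its column at the back, y to its left, the way the slide comes out. The head (70 mm wide, top 205 mm high) and crank arm (top 223 mm) lie below; nothing stands above it.
- grip_sleeve: The crank's black plastic sleeve: upright round grip, 24 mm diameter, 66 mm tall, origin at its centre, 75 mm from the crank axis. It spins freely on its pin, so a gripper holding it can keep its own heading while the crank goes round. Pin top 39 mm above the origin, crank arm 39 mm below. Can be taken from above.
- crank (a joint): Crank angle: 0 at the upper stop, sleeve in front of the axis (its -x side), growing clockwise seen from above; a turn lowers the ram 25 mm, the crank stays level. A spring drives it back up to the stop: let go with the ram down, it flies back (over 9 rad/s). Force along the sleeve's path: 1.5 N winding free, 4 N while the pin moves in, then rising a few tenths of a newton per mm of sleeve travel once it is home.
- ram: The press's square steel ram (26 mm), origin at the centre of its lower face. An 11 mm punch sticks down 26 to 32 mm from it, as the last user clamped it, so the crank angle at which it meets the pin (3.2 to 5.6 rad) is not known; the pin is home at 5 to 6.7 rad. Bearing firmly on the pin is 150 to 280 N, 10 to 16 N at the sleeve; more dents the polished head.
- pin: Steel pivot pin started by hand in the hole of the strap: head 14 mm diameter and 4 mm thick, origin at the centre of the head's underside, z up. It stands 4 to 7 mm proud at first, and presses in against friction.
- pin_seat (a point): The place on the strap's upper face on which the pin's head must come to rest: the pin is home when its origin is here. The strap (polished steel, 26 mm wide, J-shaped) sits on locating pins in an aluminium nest on a rubber cushion in the loading slide and is not to be lifted.
- slide (a joint): How far the loading slide is out, in m: 0 when home against its stop with the pin right under the punch, growing as it comes out along the y axis of spindle_top. It moves with 3 N of friction and stays where it is left.
- slide_knob (a point): Centre of the upright black knob on the slide's outer end: round, 26 mm diameter, 40 mm tall, top 90 mm above the table, with 15 mm free below it over the slide plate. Its axes are those of spindle_top. With the slide home it stands 150 mm to the left (+y) of the crank axis.
- pin_cup: Bystander: steel cup of spare pins, 72 mm across, 42 mm high. Leave alone.
- compound_bar: Bystander: bar of polishing compound, 150 x 50 x 40 mm. Leave alone.
- spare_strap: Bystander: another J-shaped polished strap, 125 x 26 mm. Leave alone.
- wrench: Bystander: steel wrench. Leave alone.
- brush: Bystander: hand brush. Leave alone.
- buff_wheel: Bystander: cloth buffing wheel lying flat, 120 mm across, 22 mm thick. Leave alone.

How it is judged:
By the outcome, as a careful person would: the job done as asked, in the order asked, and still so for the second after the job is handed in, with the robot touching nothing.
It also fails if it takes over 72 s, if anything falls off the work surface, if the arm or the gripper's body presses on something with over 40 N, if the wrist force passes 120 N, or if a joint passes its speed limit or range.

## Working session

There is one attempt and no reset: what is moved stays moved. The work goes in short steps, Python scripts to look and compute and a shell command to move; the robot and the scene stay as the last step left them, time stands still between calls to the robot, and variables do not carry over. Pictures are saved under pics/ and viewed, about 8 in all and at most 12, crops included, and the job is handed in when it is done.

```bash
mkdir -p pics
cat > h.py <<'E'
import numpy as np,cv2
from bench import r,vision
def cal(n):
    c=vision.get_calibration(n);return np.array(c["camera_matrix"]),cv2.Rodrigues(np.array(c["rvec"],float))[0],np.array(c["tvec"],float).ravel()
def world(n,depth):
    K,R,t=cal(n);h,w=depth.shape
    u,v=np.meshgrid(np.arange(w),np.arange(h))
    d=np.stack([(u-K[0,2])/K[0,0],(v-K[1,2])/K[1,1],np.ones_like(u)],-1)*depth[...,None]
    return (d-t)@R
def ray(n,u,v,z):
    K,R,t=cal(n);d=R.T@np.linalg.solve(K,[u,v,1.]);c=-R.T@t
    return c+d*(z-c[2])/d[2]
E
python3 - <<'E'
from h import *
s=r.read_state();print({k:np.round(v,3) for k,v in s.items()})
ims=[]
for n in("scene","top"):
    p,d=vision.camera(n);cv2.imwrite(f"pics/{n}0.png",p);np.save(n+"0.npy",d)
    K,R,t=cal(n);print(n,K[0,0],-R.T@t)
E
```

```text
{'time': np.float64(0.0), 'joint_positions': array([-1.204,  0.333, -0.065,  1.461,  0.022,  1.35 , -0.088]), 'joint_vel': array([ 0.002, -0.   , -0.001, -0.001,  0.   ,  0.002, -0.   ]), 'joint_torque': array([ 0.0000e+00, -6.2326e+01,  2.4000e-02, -3.8991e+01, -6.1000e-02,
        4.0000e-02,  0.0000e+00]), 'ee_pos': array([0.237, 0.578, 0.222]), 'eef_rot': array([ 0.136,  0.694, -0.137,  0.694]), 'ft_force': array([-0.014,  0.389, -0.144]), 'torque': array([-0.028, -0.035,  0.016]), 'width': np.float64(0.087)}
scene 440.8159520229464 [ 1.01511826 -0.51411724  1.14452889]
top 364.0672416274138 [ 0.54340771 -0.01573557  1.060113  ]
```

View pics/top0.png

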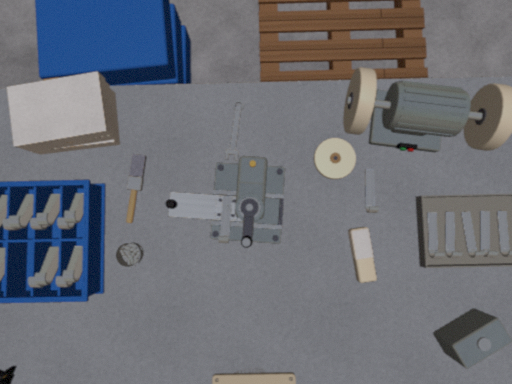

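View pics/scene0.png

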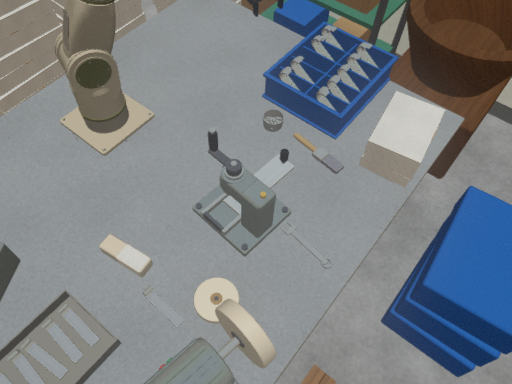

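The top view looks down with +x up and +y left. The spindle is near (250,207), the sleeve near (247,240), the knob near (171,204). Bystanders: cup (130,254), brush (136,185), wrench (235,130), wheel (335,158), spare strap (371,190) and bar (363,255).

Run:
```python
from h import *
T=np.load("top0.npy");P=world("top",T);p=cv2.imread("pics/top0.png")
g=p.max(2)
# sleeve/knob: dark pixels by height
dark=g<60
for nm,(u0,u1,v0,v1),z0,z1 in(("knob",(160,182,195,214),.08,.1),("sleeve",(235,262,225,252),.27,.32),("sleevebody",(235,262,225,252),.23,.32),("hub",(235,265,190,222),.2,.32)):
    m=np.zeros(T.shape,bool);m[v0:v1,u0:u1]=1
    m&=(P[...,2]>z0)&(P[...,2]<z1);q=P[m]
    vv,uu=np.nonzero(m);print(nm,m.sum(),"mean",q.mean(0).round(4),"min",q.min(0).round(4),"max",q.max(0).round(4),uu.mean(),vv.mean())
# base orientation: foot plate
m=(P[...,2]>.01)&(P[...,2]<.03);m[:, :212]=0;m[:,286:]=0;m[:160]=0;m[245:]=0
print(cv2.minAreaRect(P[m][:,:2].astype(np.float32)))
m=(P[...,2]>.19)&(P[...,2]<.23);m[:, :212]=0;m[:,286:]=0
print("head",cv2.minAreaRect(P[m][:,:2].astype(np.float32)))
S=np.load("scene0.npy");Q=world("scene",S);s=cv2.imread("pics/scene0.png");gs=s.max(2)
for nm,(u0,u1,v0,v1),z0,z1 in(("knobS",(276,294,144,166),.045,.095),("sleeveS",(203,222,125,155),.23,.31)):
    m=np.zeros(S.shape,bool);m[v0:v1,u0:u1]=1
    m&=(Q[...,2]>z0)&(Q[...,2]<z1)&(gs<90);q=Q[m];print(nm,m.sum(),q.mean(0).round(4),q.min(0).round(4),q.max(0).round(4))
c=np.hstack([cv2.resize(p[150:250,150:300],None,fx=4,fy=4),cv2.resize(s[110:260,180:305],None,fx=1.6*1.6,fy=400/150)[:, :]])
c=cv2.resize(c,(800,int(c.shape[0]*800/c.shape[1])));cv2.imwrite("pics/c1.png",c)
```

```text
knob 72 mean [0.5925 0.2117 0.0888] min [0.5818 0.2006 0.0804] max [0.6036 0.223  0.094 ] 170.16666666666666 203.09722222222223
sleeve 108 mean [0.4993 0.0046 0.299 ] min [ 0.4869 -0.0071  0.2717] max [0.5097 0.0158 0.3083] 246.25925925925927 241.2685185185185
sleevebody 114 mean [0.4997 0.0043 0.2964] min [ 0.4869 -0.0071  0.2405] max [0.5106 0.0158 0.3083] 246.40350877192984 241.00877192982455
hub 417 mean [ 0.5696 -0.002   0.2228] min [ 0.5406 -0.0268  0.2002] max [0.5971 0.0227 0.2396] 249.3693045563549 208.38129496402877
((0.5938814878463745, 0.00610438734292984), (0.1998302936553955, 0.21986256539821625), 84.77349853515625)
head ((0.5917037725448608, -0.0039808489382267), (0.06914757937192917, 0.20973367989063263), 83.48460388183594)
knobS 90 [0.5948 0.2073 0.08  ] [0.5813 0.1974 0.046 ] [0.6039 0.2232 0.0937]
sleeveS 157 [ 0.5036 -0.002   0.2695] [ 0.4907 -0.01    0.2305] [0.5108 0.0133 0.2991]
```

View pics/c1.png

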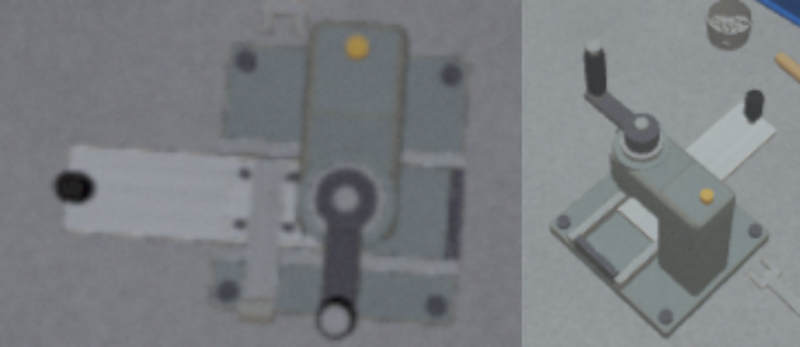

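```bash
cat >> h.py <<'E'
from scipy.spatial.transform import Rotation as Ro
A=np.array([.574,-.0026]);yaw=np.radians(-5.5)
def st():
    s=r.read_state();R=Ro.from_quat(s["eef_rot"]).as_matrix()
    print("t %.2f"%s["time"],"tcp",s["ee_pos"].round(4),"F",s["ft_force"].round(2),"w %.4f"%s["width"]);return s,R
E
python3 - <<'E'
from h import *
s,R=st();print(R.round(3))
px=np.array([np.cos(yaw),np.sin(yaw),0]);py=np.array([-np.sin(yaw),np.cos(yaw),0])
# target heading: tool x down, tool y = +-py
for sg in(1,-1):
    D=np.stack([[0,0,-1],sg*py,np.cross([0,0,-1],sg*py)],1)
    print(sg,"rotvec/1.5",(Ro.from_matrix(R.T@D).as_rotvec()/1.5).round(4))
    print("wrist above knob",(R.T@(np.array([.5925,.2117,.2])-s["ee_pos"])/.25).round(3), "push start .26", (R.T@(np.array([.5925,.2117,.2])+py*.055-s["ee_pos"])/.25).round(3))
T=np.load("top0.npy");P=world("top",T)
m=(P[...,2]>.228)&(P[...,2]<.25);m[:190]=0;m[222:]=0;m[:,:235]=0;m[:,265:]=0
q=P[m];print("hubtop",m.sum(),q.mean(0),q.min(0),q.max(0), cv2.minEnclosingCircle(q[:,:2].astype(np.float32)))
m=(P[...,2]>.032)&(P[...,2]<.06);m[:185]=0;m[225:]=0;m[:,:176]=0;m[:,225:]=0
q=P[m];print("slide",cv2.minAreaRect(q[:,:2].astype(np.float32)),np.median(q[:,2]))
m=(P[...,2]>.28)&(P[...,2]<.32);m[:225]=0;m[252:]=0;m[:,:235]=0;m[:,262:]=0
print("sleeve circ",cv2.minEnclosingCircle(P[m][:,:2].astype(np.float32)))
E
```

```text
t 0.10 tcp [0.2374 0.5778 0.2218] F [-0.79  0.18  0.41] w 0.0872
[[-0.     0.38   0.925]
 [-0.001  0.925 -0.38 ]
 [-1.    -0.001  0.   ]]
1 rotvec/1.5 [-1.958e-01 -1.000e-04  8.000e-04]
wrist above knob [ 0.088 -0.815  1.87 ] push start .26 [ 0.088 -0.604  1.807]
-1 rotvec/1.5 [1.8986e+00 1.2000e-03 1.0000e-04]
wrist above knob [ 0.088 -0.815  1.87 ] push start .26 [ 0.088 -0.604  1.807]
hubtop 187 [ 0.57357423 -0.00223643  0.23091595] [ 0.55419732 -0.02186107  0.22800216] [0.59316373 0.01707897 0.23961925] ((0.5727359056472778, -0.0014976855600252748), 0.02052788808941841)
slide ((0.5820499062538147, 0.13947364687919617), (0.13842006027698517, 0.0953638106584549), 89.18327331542969) 0.0354128242919057
sleeve circ ((0.49854612350463867, 0.005424609407782555), 0.011830218136310577)
```

```bash
python3 -m pendant '0 -0.3 0.9 -0.1957 0 0;0 -0.3 0.9 -0.1957 0 0;0 -0.3 0.9 -0.1957 0 0;0 -0.3 0.9 -0.1957 0 0;0 -0.3 0.9 -0.1957 0 0;0 -0.3 0.9 -0.1957 0 0;0 -0.3 0.9 -0.1957 0 0' -1 20
python3 - <<'E'
from h import *
s,R=st();print(R.round(3))
py=np.array([-np.sin(yaw),np.cos(yaw),0])
for z in(.2,.065):print((R.T@(np.array([.5925,.2117,z])+py*.055-s["ee_pos"])/.25).round(3))
E
```

```text
time: 0.8
ee_pos: [0.4176, 0.4225, 0.2222]
eef_rot: [0.035, 0.706, -0.035, 0.706]
ft_force: [-0.4, 1.7, 0.3]
width: 0.0392
t 0.80 tcp [0.4176 0.4225 0.2222] F [-0.38  1.68  0.27] w 0.0392
[[-0.001  0.098  0.995]
 [-0.     0.995 -0.098]
 [-1.    -0.    -0.   ]]
[ 0.089 -0.55   0.779]
[ 0.629 -0.55   0.779]
```

```bash
python3 -m pendant '0.06 -0.55 0.779 0 0 0;0.06 -0.55 0.779 0 0 0;0.06 -0.55 0.779 0 0 0;0.06 -0.55 0.779 0 0 0;0.06 -0.55 0.779 0 0 0;0.629 -0.55 0.779 0 0 0;0.629 -0.55 0.779 0 0 0;0.629 -0.55 0.779 0 0 0'
python3 -m pendant '0 0 0 0 0 0;0 -0.03 0 0 0 0;0 -0.06 0 0 0 0;0 -0.09 0 0 0 0;0 -0.12 0 0 0 0;0 -0.12 0 0 0 0'
python3 - <<'E'
from h import *
s,R=st();print(R.round(3))
py=np.array([-np.sin(yaw),np.cos(yaw)])
print("to home contact est (tool y units)",((A+py*(.150+.028)-s["ee_pos"][:2])@py/.25).round(3))
p,d=vision.camera("top");cv2.imwrite("pics/t2.png",cv2.resize(p[150:270,120:300],None,fx=4,fy=4))
E
```

```text
time: 1.6
ee_pos: [0.5959, 0.2694, 0.0624]
eef_rot: [0.033, 0.707, -0.033, 0.706]
ft_force: [0.5, 0.4, -0.9]
width: 0.0004
time: 2.2
ee_pos: [0.5956, 0.2365, 0.0666]
eef_rot: [0.035, 0.706, -0.034, 0.707]
ft_force: [-0.3, 0.2, -1.0]
width: 0.0006
t 2.20 tcp [0.5956 0.2365 0.0666] F [-0.25  0.19 -0.97] w 0.0006
[[ 0.002  0.098  0.995]
 [ 0.001  0.995 -0.098]
 [-1.     0.001  0.002]]
to home contact est (tool y units) -0.248
```

View pics/t2.png

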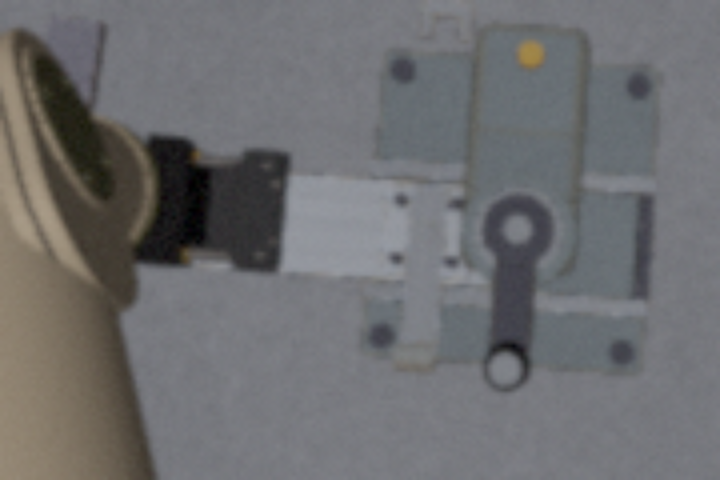

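The gripper's fingers are outside the knob and the way is clear (body edge at crop pixel (290,210), head edge at (470,210)). Next is the push.

```bash
python3 -m pendant '0 -0.04 0 0 0 0;0 -0.08 0 0 0 0;0 -0.12 0 0 0 0;0 -0.15 0 0 0 0;0 -0.18 0 0 0 0;0 -0.2 0 0 0 0;0 -0.21 0 0 0 0;0 -0.21 0 0 0 0'
python3 -m pendant '0 -0.01 0 0 0 0;0 -0.02 0 0 0 0;0 -0.03 0 0 0 0;0 -0.03 0 0 0 0'
```

```text
time: 3.05
ee_pos: [0.5898, 0.1848, 0.0651]
eef_rot: [0.034, 0.706, -0.034, 0.706]
ft_force: [0.9, 0.0, 0.7]
width: 0.0005
time: 3.45
ee_pos: [0.5889, 0.1775, 0.0651]
eef_rot: [0.034, 0.706, -0.034, 0.706]
ft_force: [0.8, 0.8, 0.8]
width: 0.0002
```

```bash
for i in 1 2; do python3 -m pendant '0 -0.006 0 0 0 0;0 -0.012 0 0 0 0;0 -0.018 0 0 0 0;0 -0.018 0 0 0 0'; done
python3 - <<'E'
from h import *
s,R=st()
p,d=vision.camera("scene");cv2.imwrite("pics/s3.png",cv2.resize(p[100:260,180:340],None,fx=4,fy=3.7))
E
```

```text
time: 3.85
ee_pos: [0.5886, 0.1732, 0.0652]
eef_rot: [0.034, 0.706, -0.034, 0.706]
ft_force: [1.5, 2.1, -0.4]
width: 0.0008
time: 4.25
ee_pos: [0.5883, 0.1701, 0.0653]
eef_rot: [0.034, 0.706, -0.033, 0.706]
ft_force: [2.4, 6.2, -3.8]
width: 0.0006
t 4.25 tcp [0.5883 0.1701 0.0653] F [ 2.39  6.19 -3.79] w 0.0006
```

View pics/s3.png

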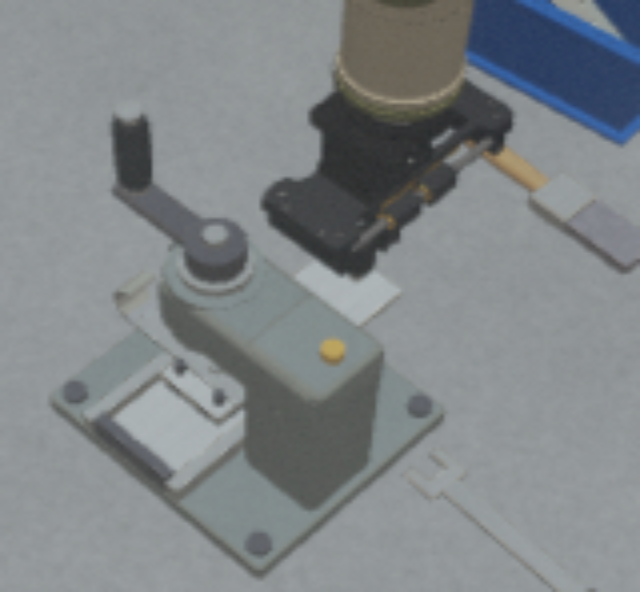

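The slide's inner edge now sits near the stop bar (crop (140,450)) and the force is rising. I'll bear a little harder to confirm it is solid.

```bash
python3 -m pendant '0 -0.01 0 0 0 0;0 -0.02 0 0 0 0;0 -0.025 0 0 0 0;0 -0.025 0 0 0 0;0 -0.025 0 0 0 0'
```

```text
time: 4.8
ee_pos: [0.5882, 0.1697, 0.0655]
eef_rot: [0.035, 0.705, -0.03, 0.707]
ft_force: [8.2, 21.2, -9.6]
width: 0.0003
```

```bash
python3 -m pendant '0 0.1 0 0 0 0;0 0.16 0 0 0 0;-0.15 0.16 0 0 0 0;-0.35 0.16 0 0 0 0;-0.55 0.16 0 0 0 0;-0.75 0.16 0 0 0 0;-0.95 0.16 0 0 0 0;-1 0.16 0 0 0 0'
python3 -m pendant '-0.13 0 0 0 0 0;-0.13 0 0 0 0 0' 0.4
python3 - <<'E'
from h import *
s,R=st();print(R.round(4))
py=np.array([-np.sin(yaw),np.cos(yaw),0]);D=np.stack([[0,0,-1],py,np.cross([0,0,-1],py)],1)
print("turn",(Ro.from_matrix(R.T@D).as_rotvec()/1.5).round(4))
for z in(s["ee_pos"][2],.245):print((R.T@(np.array([.4988,.005,z])-s["ee_pos"])/.25).round(3))
p,d=vision.camera("top");P=world("top",d)
for nm,(u0,u1,v0,v1),z0,z1 in(("knob",(165,235,195,220),.07,.1),("sleeve",(235,262,225,252),.28,.32)):
    m=np.zeros(d.shape,bool);m[v0:v1,u0:u1]=1;m&=(P[...,2]>z0)&(P[...,2]<z1);q=P[m]
    if len(q):print(nm,len(q),((q.min(0)+q.max(0))/2).round(4),cv2.minEnclosingCircle(q[:,:2].astype(np.float32)))
E
```

```text
time: 5.6
ee_pos: [0.5929, 0.2024, 0.3217]
eef_rot: [0.035, 0.704, -0.033, 0.709]
ft_force: [0.0, 0.1, -0.1]
width: 0.0006
time: 5.8
ee_pos: [0.5925, 0.2024, 0.3518]
eef_rot: [0.035, 0.705, -0.034, 0.708]
ft_force: [0.6, -0.8, 0.3]
width: 0.0097
t 5.80 tcp [0.5925 0.2024 0.3518] F [ 0.65 -0.8   0.3 ] w 0.0097
[[ 0.0049  0.0968  0.9953]
 [ 0.0016  0.9953 -0.0969]
 [-1.      0.002   0.0047]]
turn [-0.0007  0.0031 -0.0014]
[-0.003 -0.822 -0.296]
[ 0.424 -0.823 -0.298]
knob 75 [0.5861 0.1465 0.0824] ((0.5862583518028259, 0.14668232202529907), 0.012610896490514278)
sleeve 104 [0.4983 0.0044 0.2943] ((0.498590350151062, 0.004790624137967825), 0.012032133527100086)
```

Knob is at its expected home position (within 2 mm). Now over the sleeve.

```bash
python3 -m pendant '0 -0.2 -0.07 0 0.003 0;0 -0.4 -0.14 0 0.003 0;0 -0.6 -0.21 0 0.003 0;0 -0.75 -0.27 0 0.003 0;0 -0.822 -0.298 0 0.003 0;0 -0.822 -0.298 0 0.003 0;0 -0.822 -0.298 0 0.003 0'
python3 - <<'E'
from h import *
s,R=st();print(R.round(4))
p,d=vision.camera("wrist");cv2.imwrite("pics/w4.png",p)
P=world("wrist",d)
m=(P[...,2]>.285)&(P[...,2]<.32)&(np.hypot(P[...,0]-.4986,P[...,1]-.0048)<.03);q=P[m]
if len(q):print(len(q),q.mean(0),cv2.minEnclosingCircle(q[:,:2].astype(np.float32)))
for z in(s["ee_pos"][2],.245):print((R.T@(np.array([.4986,.0048,z])-s["ee_pos"])/.25).round(3))
E
```

```text
time: 6.55
ee_pos: [0.4975, 0.006, 0.347]
eef_rot: [0.034, 0.708, -0.034, 0.704]
ft_force: [-0.5, 0.9, -0.2]
width: 0.0594
t 6.55 tcp [0.4975 0.006  0.347 ] F [-0.46  0.91 -0.2 ] w 0.0594
[[-5.500e-03  9.580e-02  9.954e-01]
 [ 7.000e-04  9.954e-01 -9.580e-02]
 [-1.000e+00  2.000e-04 -5.600e-03]]
660 [0.4933825  0.00667867 0.29951007] ((0.49603208899497986, 0.006106655579060316), 0.012053491547703743)
[-0.    -0.004  0.005]
[ 0.408 -0.004  0.007]
```

View pics/w4.png

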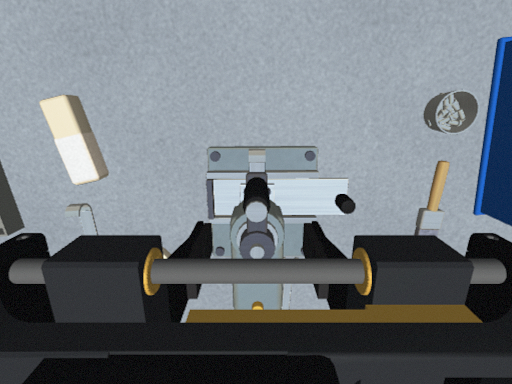

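The wrist view shows the sleeve at (257,205) centred between the fingers. Descend and grip.

```bash
python3 -m pendant '0.15 0 0.002 0 -0.003 0;0.3 0 0.002 0 -0.003 0;0.39 0 0.002 0 -0.003 0;0.408 0 0.002 0 -0.003 0;0.408 0 0.002 0 -0.003 0'
python3 -m pendant '0 0 0 0 0 0;0 0 0 0 0 0;0 0 0 0 0 0;0 0 0 0 0 0;0 0 0 0 0 0;0 0 0 0 0 0;0 0 0 0 0 0' -1 30
python3 - <<'E'
from h import *
s,R=st();print(R.round(4), s["torque"].round(2))
E
```

```text
time: 7.1
ee_pos: [0.4977, 0.0064, 0.2454]
eef_rot: [0.033, 0.707, -0.034, 0.706]
ft_force: [-0.2, 0.6, 1.6]
width: 0.0607
time: 7.8
ee_pos: [0.4977, 0.0052, 0.2459]
eef_rot: [0.034, 0.706, -0.034, 0.706]
ft_force: [0.6, -1.2, 0.8]
width: 0.0234
t 7.80 tcp [0.4977 0.0052 0.2459] F [ 0.58 -1.15  0.84] w 0.0234
[[ 2.000e-04  9.630e-02  9.954e-01]
 [-1.000e-04  9.954e-01 -9.630e-02]
 [-1.000e+00 -0.000e+00  2.000e-04]] [-0.15  0.08  0.04]
```

```bash
python3 -m pendant '0 0.03 0.001 0 0 0;0 0.06 0.006 0 0 0;0 0.089 0.013 0 0 0;0 0.117 0.024 0 0 0;0 0.144 0.037 0 0 0;0 0.169 0.052 0 0 0;0 0.193 0.07 0 0 0;0 0.215 0.091 0 0 0'
cat >> h.py <<'E'
C0=np.array([.5728,-.0020])
def crank(C=C0):
    s,R=st();v=s["ee_pos"][:2]-C
    px=R[:2,2];py=R[:2,1];th=np.arctan2(v@py,-v@px)%(2*np.pi)
    rad=v/np.linalg.norm(v);tan=np.array([rad[1],-rad[0]])
    f=s["ft_force"][:2];print("theta %.3f r %.4f Frad %.1f Ftan(resist) %.1f"%(th,np.linalg.norm(v),f@rad,-f@tan));return s,R,th
def rows(a,b,n=8,rr=.3):
    for t in np.linspace(a,b,n+1)[1:]:
        print("%.2f: 0 %.3f %.3f 0 0 0"%(t,rr*(np.sin(t)-np.sin(a)),rr*(np.cos(a)-np.cos(t))))
E
python3 -c "
from h import *
crank();rows(.8,2.0)"
```

```text
time: 8.6
ee_pos: [0.5259, 0.0573, 0.2459]
eef_rot: [0.034, 0.706, -0.034, 0.706]
ft_force: [-1.1, -1.4, 5.2]
width: 0.0233
t 8.60 tcp [0.5259 0.0573 0.2459] F [-1.11 -1.41  5.23] w 0.0233
theta 0.805 r 0.0756 Frad -0.4 Ftan(resist) 1.7
0.95: 0 0.029 0.035 0 0 0
1.10: 0 0.052 0.073 0 0 0
1.25: 0 0.069 0.114 0 0 0
1.40: 0 0.080 0.158 0 0 0
1.55: 0 0.085 0.203 0 0 0
1.70: 0 0.082 0.248 0 0 0
1.85: 0 0.073 0.292 0 0 0
2.00: 0 0.058 0.334 0 0 0
```

```bash
python3 -m pendant '0 0.029 0.035 0 0 0;0 0.052 0.073 0 0 0;0 0.069 0.114 0 0 0;0 0.08 0.158 0 0 0;0 0.085 0.203 0 0 0;0 0.082 0.248 0 0 0;0 0.073 0.292 0 0 0;0 0.058 0.334 0 0 0'
python3 -c "
from h import *
crank();rows(2.,3.)"
```

```text
time: 9.4
ee_pos: [0.6109, 0.0628, 0.2459]
eef_rot: [0.034, 0.706, -0.034, 0.706]
ft_force: [-4.1, -3.4, 6.6]
width: 0.0232
t 9.40 tcp [0.6109 0.0628 0.2459] F [-4.13 -3.38  6.61] w 0.0232
theta 2.006 r 0.0752 Frad -5.0 Ftan(resist) 1.8
2.12: 0 -0.018 0.033 0 0 0
2.25: 0 -0.039 0.064 0 0 0
2.38: 0 -0.065 0.091 0 0 0
2.50: 0 -0.093 0.115 0 0 0
2.62: 0 -0.125 0.136 0 0 0
2.75: 0 -0.158 0.152 0 0 0
2.88: 0 -0.194 0.165 0 0 0
3.00: 0 -0.230 0.172 0 0 0
```

```bash
python3 -m pendant '0 -0.02 0.031 0 0 0;0 -0.042 0.061 0 0 0;0 -0.068 0.087 0 0 0;0 -0.096 0.11 0 0 0;0 -0.128 0.131 0 0 0;0 -0.161 0.147 0 0 0;0 -0.197 0.159 0 0 0;0 -0.233 0.166 0 0 0'
python3 -c "
from h import *
crank();rows(3.,3.8)"
```

```text
time: 10.2
ee_pos: [0.6473, 0.0016, 0.246]
eef_rot: [0.034, 0.705, -0.033, 0.707]
ft_force: [3.5, 1.3, 4.4]
width: 0.0233
t 10.20 tcp [0.6473 0.0016 0.246 ] F [3.47 1.31 4.36] w 0.0233
theta 2.999 r 0.0746 Frad 3.5 Ftan(resist) 1.1
3.10: 0 -0.030 0.003 0 0 0
3.20: 0 -0.060 0.002 0 0 0
3.30: 0 -0.090 -0.001 0 0 0
3.40: 0 -0.119 -0.007 0 0 0
3.50: 0 -0.148 -0.016 0 0 0
3.60: 0 -0.175 -0.028 0 0 0
3.70: 0 -0.201 -0.043 0 0 0
3.80: 0 -0.226 -0.060 0 0 0
```

```bash
python3 -m pendant '0 -0.03 0.006 0 0 0;0 -0.06 0.005 0 0 0;0 -0.09 0.002 0 0 0;0 -0.119 -0.004 0 0 0;0 -0.148 -0.013 0 0 0;0 -0.175 -0.025 0 0 0;0 -0.201 -0.04 0 0 0;0 -0.226 -0.057 0 0 0'
python3 -c "
from h import *
crank();rows(3.8,4.4)"
```

```text
time: 11.0
ee_pos: [0.6262, -0.054, 0.2459]
eef_rot: [0.034, 0.706, -0.034, 0.706]
ft_force: [0.8, 2.0, 7.1]
width: 0.0235
t 11.00 tcp [ 0.6262 -0.054   0.2459] F [0.85 2.04 7.13] w 0.0235
theta 3.817 r 0.0745 Frad -0.8 Ftan(resist) 2.1
3.88: 0 -0.017 -0.014 0 0 0
3.95: 0 -0.033 -0.030 0 0 0
4.03: 0 -0.048 -0.047 0 0 0
4.10: 0 -0.062 -0.065 0 0 0
4.17: 0 -0.074 -0.084 0 0 0
4.25: 0 -0.085 -0.103 0 0 0
4.33: 0 -0.094 -0.124 0 0 0
4.40: 0 -0.102 -0.145 0 0 0
```

```bash
python3 -m pendant '-0.003 -0.017 -0.014 0 0 0;-0.003 -0.033 -0.03 0 0 0;-0.003 -0.048 -0.047 0 0 0;-0.003 -0.062 -0.065 0 0 0;-0.003 -0.074 -0.084 0 0 0;-0.003 -0.085 -0.103 0 0 0;-0.003 -0.094 -0.124 0 0 0;-0.003 -0.102 -0.145 0 0 0'
python3 -c "
from h import *
crank();rows(4.4,4.88)"
```

```text
time: 11.8
ee_pos: [0.587, -0.0753, 0.2461]
eef_rot: [0.034, 0.706, -0.034, 0.706]
ft_force: [3.3, 4.3, -4.3]
width: 0.0236
t 11.80 tcp [ 0.587  -0.0753  0.2461] F [ 3.26  4.3  -4.31] w 0.0236
theta 4.426 r 0.0746 Frad -3.6 Ftan(resist) 4.0
4.46: 0 -0.005 -0.017 0 0 0
4.52: 0 -0.009 -0.035 0 0 0
4.58: 0 -0.012 -0.053 0 0 0
4.64: 0 -0.014 -0.071 0 0 0
4.70: 0 -0.014 -0.088 0 0 0
4.76: 0 -0.014 -0.106 0 0 0
4.82: 0 -0.013 -0.124 0 0 0
4.88: 0 -0.010 -0.142 0 0 0
```

```bash
python3 -m pendant '0.001 -0.003 -0.017 0 0 0;0.001 -0.006 -0.035 0 0 0;0.001 -0.009 -0.053 0 0 0;0.001 -0.011 -0.071 0 0 0;0.001 -0.011 -0.088 0 0 0;0.001 -0.011 -0.106 0 0 0;0.001 -0.01 -0.124 0 0 0;0.001 -0.007 -0.142 0 0 0'
python3 -c "
from h import *
crank();rows(4.88,5.2)"
```

```text
time: 12.6
ee_pos: [0.5518, -0.0739, 0.2461]
eef_rot: [0.034, 0.706, -0.034, 0.706]
ft_force: [5.5, 2.4, -6.4]
width: 0.0235
t 12.60 tcp [ 0.5518 -0.0739  0.2461] F [ 5.46  2.39 -6.41] w 0.0235
theta 4.900 r 0.0749 Frad -3.8 Ftan(resist) 4.6
4.92: 0 0.002 -0.012 0 0 0
4.96: 0 0.005 -0.023 0 0 0
5.00: 0 0.008 -0.035 0 0 0
5.04: 0 0.012 -0.046 0 0 0
5.08: 0 0.016 -0.058 0 0 0
5.12: 0 0.020 -0.069 0 0 0
5.16: 0 0.025 -0.080 0 0 0
5.20: 0 0.031 -0.091 0 0 0
```

```bash
python3 -m pendant '0.002 0.004 -0.012 0 0 0;0.002 0.007 -0.023 0 0 0;0.002 0.01 -0.035 0 0 0;0.002 0.014 -0.046 0 0 0;0.002 0.018 -0.058 0 0 0;0.002 0.022 -0.069 0 0 0;0.002 0.027 -0.08 0 0 0;0.002 0.033 -0.091 0 0 0'
python3 -c "
from h import *
crank();rows(5.2,5.44)"
```

```text
time: 13.4
ee_pos: [0.5304, -0.0638, 0.2461]
eef_rot: [0.034, 0.706, -0.034, 0.707]
ft_force: [6.0, 0.8, -4.2]
width: 0.0235
t 13.40 tcp [ 0.5304 -0.0638  0.2461] F [ 6.05  0.84 -4.24] w 0.0235
theta 5.217 r 0.0750 Frad -4.1 Ftan(resist) 4.5
5.23: 0 0.004 -0.008 0 0 0
5.26: 0 0.009 -0.016 0 0 0
5.29: 0 0.014 -0.023 0 0 0
5.32: 0 0.019 -0.031 0 0 0
5.35: 0 0.024 -0.038 0 0 0
5.38: 0 0.029 -0.045 0 0 0
5.41: 0 0.035 -0.052 0 0 0
5.44: 0 0.041 -0.059 0 0 0
```

```bash
python3 -m pendant '0.001 0.006 -0.006 0 0 0;0.001 0.011 -0.014 0 0 0;0.001 0.016 -0.021 0 0 0;0.001 0.021 -0.029 0 0 0;0.001 0.026 -0.036 0 0 0;0.001 0.031 -0.043 0 0 0;0.001 0.037 -0.05 0 0 0;0.001 0.043 -0.057 0 0 0'
python3 -c "
from h import *
crank();rows(5.44,5.68)"
```

```text
time: 14.2
ee_pos: [0.5168, -0.0521, 0.2459]
eef_rot: [0.034, 0.706, -0.034, 0.706]
ft_force: [2.5, -4.9, 1.9]
width: 0.0234
t 14.20 tcp [ 0.5168 -0.0521  0.2459] F [ 2.55 -4.91  1.93] w 0.0234
theta 5.456 r 0.0751 Frad 1.4 Ftan(resist) 5.4
5.47: 0 0.006 -0.007 0 0 0
5.50: 0 0.012 -0.013 0 0 0
5.53: 0 0.019 -0.019 0 0 0
5.56: 0 0.025 -0.025 0 0 0
5.59: 0 0.032 -0.031 0 0 0
5.62: 0 0.039 -0.037 0 0 0
5.65: 0 0.047 -0.042 0 0 0
5.68: 0 0.054 -0.048 0 0 0
```

```bash
python3 -m pendant '0 0.006 -0.007 0 0 0;0 0.012 -0.013 0 0 0;0 0.019 -0.019 0 0 0;0 0.025 -0.025 0 0 0;0 0.025 -0.025 0 0 0'
python3 -c "
from h import *
crank();rows(5.56,5.68,4)"
```

```text
time: 14.7
ee_pos: [0.5111, -0.0449, 0.2459]
eef_rot: [0.034, 0.706, -0.034, 0.706]
ft_force: [0.8, -4.8, 4.0]
width: 0.0232
t 14.70 tcp [ 0.5111 -0.0449  0.2459] F [ 0.75 -4.77  3.98] w 0.0232
theta 5.579 r 0.0752 Frad 2.1 Ftan(resist) 4.3
5.59: 0 0.007 -0.006 0 0 0
5.62: 0 0.014 -0.012 0 0 0
5.65: 0 0.021 -0.017 0 0 0
5.68: 0 0.028 -0.022 0 0 0
```

Still moving in. Continue.

```bash
python3 -m pendant '0 0.007 -0.006 0 0 0;0 0.014 -0.012 0 0 0;0 0.021 -0.017 0 0 0;0 0.028 -0.022 0 0 0;0 0.028 -0.022 0 0 0'
python3 -c "
from h import *
crank();rows(5.68,5.84,4)"
```

```text
time: 15.2
ee_pos: [0.5064, -0.0374, 0.2459]
eef_rot: [0.034, 0.706, -0.034, 0.706]
ft_force: [0.4, -5.6, 5.2]
width: 0.0234
t 15.20 tcp [ 0.5064 -0.0374  0.2459] F [ 0.43 -5.57  5.17] w 0.0234
theta 5.697 r 0.0752 Frad 2.2 Ftan(resist) 5.1
5.72: 0 0.010 -0.007 0 0 0
5.76: 0 0.020 -0.013 0 0 0
5.80: 0 0.031 -0.019 0 0 0
5.84: 0 0.042 -0.024 0 0 0
```

```bash
python3 -m pendant '0 0.01 -0.008 0 0 0;0 0.02 -0.014 0 0 0;0 0.031 -0.02 0 0 0;0 0.042 -0.025 0 0 0;0 0.042 -0.025 0 0 0'
python3 -c "
from h import *
crank();rows(5.84,5.96,4)"
```

```text
time: 15.7
ee_pos: [0.5015, -0.0263, 0.2459]
eef_rot: [0.034, 0.706, -0.034, 0.707]
ft_force: [1.3, -5.5, 4.3]
width: 0.0233
t 15.70 tcp [ 0.5015 -0.0263  0.2459] F [ 1.3  -5.5   4.32] w 0.0233
theta 5.859 r 0.0754 Frad 0.5 Ftan(resist) 5.6
5.87: 0 0.008 -0.004 0 0 0
5.90: 0 0.016 -0.007 0 0 0
5.93: 0 0.025 -0.010 0 0 0
5.96: 0 0.033 -0.013 0 0 0
```

```bash
python3 -m pendant '0 0.008 -0.004 0 0 0;0 0.016 -0.007 0 0 0;0 0.025 -0.01 0 0 0;0 0.033 -0.013 0 0 0;0 0.033 -0.013 0 0 0'
python3 -c "
from h import *
crank();rows(5.96,6.08,4)"
```

```text
time: 16.2
ee_pos: [0.4992, -0.0183, 0.2459]
eef_rot: [0.034, 0.706, -0.034, 0.707]
ft_force: [2.7, -8.4, 4.1]
width: 0.0234
t 16.20 tcp [ 0.4992 -0.0183  0.2459] F [ 2.74 -8.36  4.06] w 0.0234
theta 5.968 r 0.0754 Frad -0.9 Ftan(resist) 8.8
5.99: 0 0.009 -0.003 0 0 0
6.02: 0 0.017 -0.005 0 0 0
6.05: 0 0.026 -0.007 0 0 0
6.08: 0 0.035 -0.009 0 0 0
```

The force now rises about 0.4 N/mm, so the pin is home. Building up to about 13 N.

```bash
python3 -m pendant '0 0.009 -0.003 0 0 0;0 0.017 -0.005 0 0 0;0 0.026 -0.007 0 0 0;0 0.026 -0.007 0 0 0'
python3 -c "
from h import *
crank();rows(6.05,6.17,4)"
```

```text
time: 16.6
ee_pos: [0.498, -0.012, 0.2459]
eef_rot: [0.034, 0.706, -0.035, 0.707]
ft_force: [2.5, -8.1, 4.0]
width: 0.0235
t 16.60 tcp [ 0.498  -0.012   0.2459] F [ 2.55 -8.12  3.97] w 0.0235
theta 6.053 r 0.0754 Frad -1.5 Ftan(resist) 8.4
6.08: 0 0.009 -0.002 0 0 0
6.11: 0 0.018 -0.004 0 0 0
6.14: 0 0.027 -0.005 0 0 0
6.17: 0 0.035 -0.006 0 0 0
```

```bash
python3 -m pendant '0 0.009 -0.002 0 0 0;0 0.018 -0.004 0 0 0;0 0.018 -0.004 0 0 0'
cat >> h.py <<'E'
def avg(n=5):
    for i in range(n):
        vision.camera("top");crank()
E
python3 -c "
from h import *
avg();rows(6.11,6.23,4)" | grep -v tcp
```

```text
time: 16.9
ee_pos: [0.4975, -0.0077, 0.2459]
eef_rot: [0.034, 0.706, -0.035, 0.707]
ft_force: [3.2, -8.2, 4.5]
width: 0.0235
theta 6.109 r 0.0755 Frad -2.1 Ftan(resist) 8.8
theta 6.108 r 0.0755 Frad -2.2 Ftan(resist) 8.9
theta 6.108 r 0.0755 Frad -2.4 Ftan(resist) 9.1
theta 6.107 r 0.0755 Frad -2.5 Ftan(resist) 9.2
theta 6.107 r 0.0755 Frad -2.5 Ftan(resist) 8.7
6.14: 0 0.009 -0.001 0 0 0
6.17: 0 0.018 -0.003 0 0 0
6.20: 0 0.027 -0.003 0 0 0
6.23: 0 0.036 -0.004 0 0 0
```

```bash
python3 -m pendant '0 0.009 -0.001 0 0 0;0 0.018 -0.002 0 0 0;0 0.027 -0.002 0 0 0;0 0.027 -0.002 0 0 0'
python3 -c "
from h import *
avg(3)" | grep -v tcp
```

```text
time: 17.55
ee_pos: [0.4973, -0.0013, 0.2459]
eef_rot: [0.034, 0.706, -0.035, 0.706]
ft_force: [-0.1, -10.3, 6.0]
width: 0.0232
theta 6.193 r 0.0755 Frad -0.6 Ftan(resist) 10.0
theta 6.192 r 0.0755 Frad 1.1 Ftan(resist) 9.8
theta 6.192 r 0.0755 Frad -0.4 Ftan(resist) 9.8
```

```bash
python3 -m pendant '0 0.012 -0.001 0 0 0;0 0.024 -0.001 0 0 0;0 0.036 -0.001 0 0 0;0 0.036 -0.001 0 0 0'
python3 -c "
from h import *
avg(3)" | grep -v tcp
```

```text
time: 18.1
ee_pos: [0.4978, 0.0074, 0.2458]
eef_rot: [0.034, 0.706, -0.035, 0.706]
ft_force: [-0.8, -11.5, 5.7]
width: 0.0234
theta 0.024 r 0.0756 Frad -0.8 Ftan(resist) 10.9
theta 0.022 r 0.0755 Frad -1.4 Ftan(resist) 11.6
theta 0.022 r 0.0756 Frad -0.5 Ftan(resist) 10.3
```

```bash
python3 -m pendant '0 0.01 0 0 0 0;0 0.02 0.001 0 0 0;0 0.03 0.002 0 0 0;0 0.034 0.003 0 0 0'
python3 -c "
from h import *
avg(4)" | grep -v tcp
```

```text
time: 18.65
ee_pos: [0.4992, 0.0151, 0.2458]
eef_rot: [0.034, 0.707, -0.036, 0.706]
ft_force: [-2.3, -15.3, 8.2]
width: 0.0232
theta 0.131 r 0.0756 Frad -0.9 Ftan(resist) 12.1
theta 0.130 r 0.0756 Frad -1.5 Ftan(resist) 13.9
theta 0.129 r 0.0756 Frad 0.7 Ftan(resist) 12.7
theta 0.128 r 0.0756 Frad -1.0 Ftan(resist) 12.6
```

```bash
python3 -m pendant '0 0 0 0 0 0;0 0 0 0 0 0;0 0 0 0 0 0;0 0 0 0 0 0;0 0 0 0 0 0;0 0 0 0 0 0;0 0 0 0 0 0'
python3 -c "
from h import *
crank();rows(6.41,5.6);print();rows(5.6,4.6)"
```

```text
time: 19.55
ee_pos: [0.4991, 0.015, 0.2458]
eef_rot: [0.034, 0.707, -0.036, 0.706]
ft_force: [-0.8, -13.5, 7.3]
width: 0.0232
t 19.55 tcp [0.4991 0.015  0.2458] F [ -0.85 -13.52   7.34] w 0.0232
theta 0.128 r 0.0756 Frad -2.2 Ftan(resist) 13.4
6.31: 0 -0.030 -0.002 0 0 0
6.21: 0 -0.061 -0.002 0 0 0
6.11: 0 -0.091 0.002 0 0 0
6.00: 0 -0.120 0.009 0 0 0
5.90: 0 -0.149 0.019 0 0 0
5.80: 0 -0.177 0.032 0 0 0
5.70: 0 -0.203 0.047 0 0 0
5.60: 0 -0.227 0.065 0 0 0

5.47: 0 -0.028 0.025 0 0 0
5.35: 0 -0.052 0.054 0 0 0
5.22: 0 -0.072 0.086 0 0 0
5.10: 0 -0.088 0.119 0 0 0
4.97: 0 -0.100 0.155 0 0 0
4.85: 0 -0.108 0.192 0 0 0
4.72: 0 -0.111 0.229 0 0 0
4.60: 0 -0.109 0.266 0 0 0
```

```bash
python3 -m pendant '0 -0.03 -0.002 0 0 0;0 -0.061 -0.002 0 0 0;0 -0.091 0.002 0 0 0;0 -0.12 0.009 0 0 0;0 -0.149 0.019 0 0 0;0 -0.177 0.032 0 0 0;0 -0.203 0.047 0 0 0;0 -0.227 0.065 0 0 0'
python3 -c "
from h import *
s,R,th=crank();rows(th,4.6)"
```

```text
time: 20.35
ee_pos: [0.5089, -0.0416, 0.2458]
eef_rot: [0.034, 0.707, -0.035, 0.705]
ft_force: [-8.0, -6.3, 9.7]
width: 0.0238
t 20.35 tcp [ 0.5089 -0.0416  0.2458] F [-7.95 -6.29  9.73] w 0.0238
theta 5.631 r 0.0751 Frad 10.1 Ftan(resist) 1.2
5.50: 0 -0.029 0.025 0 0 0
5.37: 0 -0.055 0.054 0 0 0
5.24: 0 -0.076 0.086 0 0 0
5.12: 0 -0.094 0.121 0 0 0
4.99: 0 -0.107 0.157 0 0 0
4.86: 0 -0.115 0.195 0 0 0
4.73: 0 -0.118 0.233 0 0 0
4.60: 0 -0.116 0.272 0 0 0
```

```bash
python3 -m pendant '-0.001 -0.032 0.021 0 0 0;-0.002 -0.059 0.049 0 0 0;-0.002 -0.081 0.081 0 0 0;-0.002 -0.099 0.116 0 0 0;-0.002 -0.112 0.152 0 0 0;-0.002 -0.12 0.19 0 0 0;-0.002 -0.123 0.228 0 0 0;-0.002 -0.121 0.267 0 0 0'
python3 -c "
from h import *
s,R,th=crank();rows(th,3.4)"
```

```text
time: 21.15
ee_pos: [0.5748, -0.0767, 0.246]
eef_rot: [0.034, 0.706, -0.034, 0.706]
ft_force: [1.4, 1.1, 3.6]
width: 0.0236
t 21.15 tcp [ 0.5748 -0.0767  0.246 ] F [1.36 1.08 3.65] w 0.0236
theta 4.589 r 0.0747 Frad -1.0 Ftan(resist) 1.4
4.44: 0 0.009 0.044 0 0 0
4.29: 0 0.024 0.086 0 0 0
4.14: 0 0.045 0.125 0 0 0
3.99: 0 0.072 0.160 0 0 0
3.85: 0 0.103 0.192 0 0 0
3.70: 0 0.139 0.218 0 0 0
3.55: 0 0.179 0.239 0 0 0
3.40: 0 0.221 0.253 0 0 0
```

```bash
python3 -m pendant '-0.001 0.009 0.044 0 0 0;-0.001 0.024 0.086 0 0 0;-0.001 0.045 0.125 0 0 0;-0.001 0.072 0.16 0 0 0;-0.001 0.103 0.192 0 0 0;-0.001 0.139 0.218 0 0 0;-0.001 0.179 0.239 0 0 0;-0.001 0.221 0.253 0 0 0'
python3 -c "
from h import *
s,R,th=crank();rows(th,2.3)"
```

```text
time: 21.95
ee_pos: [0.6429, -0.027, 0.2461]
eef_rot: [0.034, 0.706, -0.034, 0.707]
ft_force: [4.5, -0.2, -2.3]
width: 0.0234
t 21.95 tcp [ 0.6429 -0.027   0.2461] F [ 4.54 -0.2  -2.33] w 0.0234
theta 3.388 r 0.0744 Frad 4.3 Ftan(resist) 1.3
3.25: 0 0.040 0.007 0 0 0
3.12: 0 0.081 0.009 0 0 0
2.98: 0 0.121 0.005 0 0 0
2.84: 0 0.161 -0.004 0 0 0
2.71: 0 0.199 -0.019 0 0 0
2.57: 0 0.235 -0.038 0 0 0
2.44: 0 0.268 -0.063 0 0 0
2.30: 0 0.297 -0.091 0 0 0
```

Add 0.003 outward (z).

```bash
python3 -m pendant '0 0.04 0.009 0 0 0;0 0.081 0.012 0 0 0;0 0.121 0.008 0 0 0;0 0.161 -0.001 0 0 0;0 0.199 -0.016 0 0 0;0 0.235 -0.035 0 0 0;0 0.268 -0.06 0 0 0;0 0.297 -0.088 0 0 0'
python3 -c "
from h import *
s,R,th=crank();rows(th,1.2)"
```

```text
time: 22.75
ee_pos: [0.6266, 0.05, 0.2461]
eef_rot: [0.034, 0.707, -0.033, 0.706]
ft_force: [2.4, 2.7, -3.1]
width: 0.0233
t 22.75 tcp [0.6266 0.05   0.2461] F [ 2.37  2.71 -3.08] w 0.0233
theta 2.279 r 0.0748 Frad 3.6 Ftan(resist) 0.3
2.14: 0 0.024 -0.032 0 0 0
2.01: 0 0.044 -0.068 0 0 0
1.87: 0 0.058 -0.105 0 0 0
1.74: 0 0.068 -0.145 0 0 0
1.60: 0 0.072 -0.185 0 0 0
1.47: 0 0.071 -0.225 0 0 0
1.33: 0 0.064 -0.265 0 0 0
1.20: 0 0.052 -0.304 0 0 0
```

```bash
python3 -m pendant '0 0.025 -0.031 0 0 0;0 0.046 -0.067 0 0 0;0 0.06 -0.104 0 0 0;0 0.07 -0.144 0 0 0;0 0.074 -0.185 0 0 0;0 0.073 -0.225 0 0 0;0 0.066 -0.265 0 0 0;0 0.054 -0.304 0 0 0'
python3 -c "
from h import *
s,R,th=crank();rows(th,.2)"
```

```text
time: 23.55
ee_pos: [0.5511, 0.0702, 0.2461]
eef_rot: [0.034, 0.707, -0.033, 0.706]
ft_force: [-2.8, 4.6, -0.9]
width: 0.0235
t 23.55 tcp [0.5511 0.0702 0.2461] F [-2.82  4.57 -0.92] w 0.0235
theta 1.184 r 0.0754 Frad 5.2 Ftan(resist) 1.4
1.06: 0 -0.016 -0.033 0 0 0
0.94: 0 -0.036 -0.064 0 0 0
0.82: 0 -0.060 -0.093 0 0 0
0.69: 0 -0.086 -0.118 0 0 0
0.57: 0 -0.116 -0.140 0 0 0
0.45: 0 -0.148 -0.158 0 0 0
0.32: 0 -0.183 -0.171 0 0 0
0.20: 0 -0.218 -0.181 0 0 0
```

```bash
python3 -m pendant '0 -0.014 -0.034 0 0 0;0 -0.034 -0.066 0 0 0;0 -0.058 -0.095 0 0 0;0 -0.084 -0.12 0 0 0;0 -0.114 -0.142 0 0 0;0 -0.147 -0.16 0 0 0;0 -0.182 -0.173 0 0 0;0 -0.217 -0.183 0 0 0'
python3 -c "
from h import *
s,R,th=crank();rows(th,-.04,4)"
```

```text
time: 24.35
ee_pos: [0.5001, 0.0185, 0.246]
eef_rot: [0.034, 0.707, -0.034, 0.705]
ft_force: [-2.4, -0.2, -1.7]
width: 0.0234
t 24.35 tcp [0.5001 0.0185 0.246 ] F [-2.37 -0.18 -1.7 ] w 0.0234
theta 0.178 r 0.0755 Frad 2.2 Ftan(resist) 0.8
0.12: 0 -0.016 -0.002 0 0 0
0.07: 0 -0.032 -0.004 0 0 0
0.01: 0 -0.049 -0.005 0 0 0
-0.04: 0 -0.065 -0.004 0 0 0
```

```bash
python3 -m pendant '0 -0.014 -0.003 0 0 0;0 -0.027 -0.004 0 0 0;0 -0.04 -0.005 0 0 0;0 -0.053 -0.005 0 0 0;0 -0.06 -0.005 0 0 0;0 -0.06 -0.005 0 0 0'
python3 -c "
from h import *
avg(2)"|grep -v tcp
```

```text
time: 24.95
ee_pos: [0.4977, 0.005, 0.246]
eef_rot: [0.034, 0.707, -0.034, 0.705]
ft_force: [-5.1, 4.5, 1.1]
width: 0.0229
theta 6.279 r 0.0754 Frad 6.5 Ftan(resist) -4.9
theta 6.280 r 0.0754 Frad 6.1 Ftan(resist) -4.6
```

Against the upper stop at the starting sleeve position (4.9 N reaction). Relieve the load, open, rise, clear.

```bash
python3 -m pendant '0 0.002 -0.003 0 0 0;0 0.002 -0.003 0 0 0;0 0.002 -0.003 0 0 0'
python3 -m pendant '0 0 0 0 0 0;0 0 0 0 0 0;0 0 0 0 0 0;0 0 0 0 0 0;0 0 0 0 0 0;0 0 0 0 0 0' 0.35
python3 -m pendant '-0.08 0 0 0 0 0;-0.2 0 0 0 0 0;-0.35 0 0 0 0 0;-0.5 0 0 0 0 0;-0.55 0 0 0 0 0;-0.55 0 -0.2 0 0 0;-0.55 0 -0.3 0 0 0;-0.55 0 -0.3 0 0 0'
python3 - <<'E'
from h import *
st()
p,d=vision.camera("top");P=world("top",d);s,_=vision.camera("scene")
for nm,(u0,u1,v0,v1),z0,z1 in(("knob",(165,235,195,220),.07,.1),("sleeve",(235,262,225,252),.28,.32)):
    m=np.zeros(d.shape,bool);m[v0:v1,u0:u1]=1;m&=(P[...,2]>z0)&(P[...,2]<z1);q=P[m]
    if len(q):print(nm,len(q),cv2.minEnclosingCircle(q[:,:2].astype(np.float32)))
cv2.imwrite("pics/e5.png",np.hstack([cv2.resize(p[100:300,100:400],(450,300)),cv2.resize(s[90:290,80:346],(350,300))]))
E
```

```text
time: 25.35
ee_pos: [0.4977, 0.005, 0.246]
eef_rot: [0.034, 0.707, -0.034, 0.706]
ft_force: [-4.3, 3.0, -0.5]
width: 0.0236
time: 25.95
ee_pos: [0.4989, 0.0049, 0.2463]
eef_rot: [0.034, 0.706, -0.034, 0.706]
ft_force: [-0.1, -1.0, 0.1]
width: 0.0572
time: 26.75
ee_pos: [0.4223, 0.0124, 0.3842]
eef_rot: [0.034, 0.706, -0.033, 0.707]
ft_force: [0.1, -0.6, 0.7]
width: 0.0589
t 26.75 tcp [0.4223 0.0124 0.3842] F [ 0.11 -0.61  0.73] w 0.0589
knob 76 ((0.5864964723587036, 0.14667919278144836), 0.012537392787635326)
sleeve 104 ((0.4985378086566925, 0.004779013805091381), 0.012019130401313305)
```

View pics/e5.png

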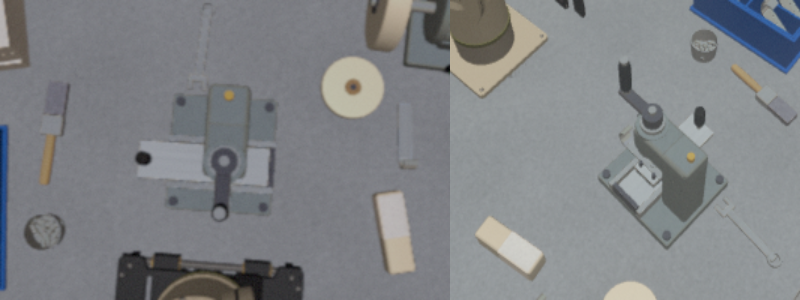

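```bash
python3 -c "
from bench import close_job
print(close_job())"
```

```text
the job is handed in; nothing more can be done
None
```

The job is done and handed in at about 27 s, with the arm clear of everything. I could not see the pin itself under the head, so "pin home" rests on the crank force and angle only.

- **Slide:** I pushed it in until it stopped solid at 21 N. The knob ended within about 2 mm of its expected home position and was still there in the final picture.
- **Pressing:** I held the sleeve and wound clockwise. The resistance was about 4–5.5 N while the pin went in. It then rose steadily from about 5.87 rad, which I took as the pin coming home. I held about 13 N for a little over a second; the force was above 10 N for roughly 2 s in all, and the highest reading along the path was 13.9 N.
- **Winding back:** I kept hold of the sleeve all the way back to the upper stop, where it pushed back with about 5 N. I eased that off before letting go. The sleeve then stood within 0.1 mm of where it began.
- **Surroundings:** In the final picture the nearby things look to be where they started; I did not measure their positions again.

Two readings were less tidy:
- The force rise after home was about 0.2 N/mm, at the low end of "a few tenths".
- The force sideways to the sleeve's path reached about 10 N at one point on the way back, because my estimate of the crank centre was slightly off; I corrected for it.

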